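# Clear the strap clamp and lower the machine guard

### The job

The ring deburring machine cannot be closed because a steel strap clamp was left on its ledge. First put the clamp in the blue parts tray, lying down inside it, then lower the hinged yellow guard gently, without letting it slam or pressing hard, until it is fully down on its rubber stops. Leave the stack of rings, the oil bottle and the tin where they are.

Things in the scene. Friction and masses are not known exactly. Their poses are not given: they have to be found in the camera images.
- machine: Green ring deburring machine, fixed: bed 200 (x) x 220 (y) x 70 mm high. Origin: centre of its underside; z up, x roughly away from the robot. Flat landing ledge, top z = 70, along its -y side (y -110 to -45 mm), with 3 mm rubber stop pads; beside it an open well with the ring nest (to y +80). A grey motor lies along the +y side, below z = 60, out to y +168 mm.
- guard (a joint): Guard angle, rad. 0 = fully down, level on its stops (end of travel); grows as it opens; 1.55 = nearly upright, open end of travel. Stiff hinge (about 0.8 N m friction, more than its weight): it stays at any angle, neither falls nor springs back, and must be pushed all the way down, with 2 to 6 N near its free edge.
- guard_hinge (a point): Centre of the guard's hinge line, mid-thickness: at x 0, y +90, z 79 mm in the machine's frame. The line runs along the machine's x axis. Site axes turn with the guard: -y from hinge to free edge, z out of its outer face (the top when shut; the face towards the machine's +y side when open).
- guard_edge (a point): Centre of the guard panel's free edge, mid-thickness. Flat panel, yellow frame and clear solid window, 170 mm along the hinge, 180 mm from hinge to edge, 12 mm thick, 0.5 kg. A black grip tab, 60 mm wide, 12 mm thick, flush with it, extends 26 mm beyond this edge. Shut, it lies above the ledge, its underside at z = 73 mm.
- clamp: Loose steel strap clamp, a bar 110 (x) x 32 (y) x 28 mm (z) with a lengthwise slot in the middle, solid sides, about 0.6 kg. Origin: centre of its underside; x along its length. It lies flat on the ledge of the machine, roughly along the machine's x axis, under where the guard comes down, and keeps the guard from closing.
- clamp_center (a point): Centre of the strap clamp, 14 mm above its origin.
- tray: Blue open parts tray fixed to the bench, 200 (x) x 160 (y) x 35 mm high outside, walls and floor 5 mm. Origin: centre of its underside.
- rings: Bystander: stack of dark steel rings, 84 mm across, 45 mm high. Origin: centre of underside.
- oil: Bystander: white oil bottle with red cap, 60 mm across, 150 mm high. Origin: centre of underside.
- tin: Bystander: red tin, 76 mm across, 80 mm high. Origin: centre of underside.
There are look-alikes about, which are no part of the job. Of the things that look like the clamp, the largest one is meant.

How it is judged:
By the outcome, as a careful person would: the job done as asked, in the order asked, and still so for the second after the job is handed in, with the robot touching nothing.
It also fails if it takes over 58 s, if anything falls off the work surface, if the arm or the gripper's body presses on something with over 40 N, if the wrist force passes 120 N, or if a joint passes its speed limit or range.

### The arm

A 6-joint arm with a two-finger parallel gripper is mounted at the origin on the work surface. World frame = base frame: x ahead of the robot, y to its left, z up, the work surface at z = 0. Lengths are in mm, angles in rad, forces in N, time in s.
With the tool pointing down it reaches from about 350 to 875 mm from the base axis. Payload 4.2 kg.
Tool frame: the origin (TCP) lies on the mounting face of the last link; the fingertips stand 173 mm ahead of it and the grasp point (between the pads) lies 155 mm ahead of it; z points along the fingers, y is the line along which they close (so a half turn about z gives the same grasp; the last joint's range is limited). The gripper opens to 85 mm and grips with 20 to 120 N. Pads are 22 mm wide; open, the fingers measure 114 mm over their backs; the gripper's body (76 mm by 85 mm) begins 54 mm behind the grasp point. The pads swing forward as they close: fully open they stand 13 mm farther back than shut.
Start: joints at [1.593, 0.385, 0.008, 0, -1.194, -0.259], TCP at [146.589, 607.546, 404.712] pointing down, gripper open.
Joint ranges: [-3.14, 3.14], [-1.21, 2.06], [-1.07, 1.41], [-3.16, 2.05], [-2.99, -0.16], [-3.1, 3.1]. Speed limits (rad/s): [2.79, 2.79, 3.14, 3.14, 3.14, 3.14].

### API

Orientations are given as a unit quaternion [x, y, z, w].
In Python, from bench import arm gives the robot as it stands. The module is installed in compiled form; this text tells all that it offers.
- The arm moves only by the tool move_arm, never from a script. Its arguments are lists of equal length, an entry for each row: "fingers": the finger opening in mm, from 0 to 85.4; "travel": the shift along the tool's x, y, z in mm, a list of three; "dr": the turn, a rotation vector about the tool's x, y, z in rad, a list of three. A call has 1 to 10 rows; each row is the pose to reach, as a shift and turn from the pose commanded when the call began, along the tool's axes at that moment; what a row does not reach only later rows make up. A row lasts 1/10 s, in which the tool goes at most 50 mm and 8.59 degrees, less where a joint would pass 70% of its speed; a pose out of reach is approached as far as the arm can. A call with a gripper value outside its range is refused whole. The fingers move at their own pace and stop on an object; the grip force is fixed at half the most. Time passes only in rows, so rows that repeat a pose let the fingers close. It gives the time, the measured TCP pose, the force, the opening and the grip force at its end, in the units of the state.
- arm.read_state(): the state, without advancing time (a new reading comes with each control period).
- arm.get_image(name): name is "side" or "top" or "wrist"; returns the picture (400x640x3 uint8, red, green, blue); there is no depth.
- arm.camera_model(name): a dict with "intrinsics" (3x3 intrinsics, pixels), "pose" (4x4, takes a point from camera to world coordinates). Camera axes: x right, y up, looking along -z (the intrinsics and any distortion apply to the point x, -y, -z); pixel columns grow to the right and rows downward; lengths in mm; the calibration is good to about 2 mm. A picture is of the moment at which its call begins: read the wrist's pose just before it. camera_model takes no time and is no camera call; for the wrist camera it gives the pose at the moment of the call.
- arm.job_done(): hands the job in; it is judged then, once.
The state is a dict: "clock": time; "joints": joint angles; "joint_vel": joint speeds; "joint_efforts": joint torques, N m; "position": TCP position; "ee_rot": TCP orientation; "contact_force": force on the tool from outside, world axes, zero at the start; "wrist_torque": the same for the moment, N m; "gripper_width": finger opening in mm; "grasp_force": force on a finger pad.
Only numpy, scipy, OpenCV 4.12 (cv2) and the standard library are available. Lean on these libraries where they do the work, as an engineer would, in place of code of your own. Each camera call takes 0.05 s, during which the arm holds its last target. There are 200 camera calls.

## Working session

There is one attempt and no reset: what is moved stays moved. The work goes in short steps, Python scripts to look and compute and a tool call to move; the robot and the scene stay as the last step left them, time stands still between calls to the robot, and variables do not carry over. Pictures are saved under pics/ and viewed, at most 10 in all, crops included, and the job is handed in when it is done.

Besides the shell and the picture viewer there is one more tool, called after ">>>" in YAML: its name, and indented under it one key for each argument. move_arm: Moves the arm, as the interface text tells. Its arguments: {"type":"object","properties":{"fingers":{"type":"array","items":{"type":"number"}},"travel":{"type":"array","items":{"type":"array","items":{"type":"number"}}},"dr":{"type":"array","items":{"type":"array","items":{"type":"number"}}}},"required":["fingers","travel","dr"]}

```bash
mkdir -p pics
cat > h.py <<'E'
import numpy as np, cv2
from bench import arm
from scipy.spatial.transform import Rotation as R
def snap(n,f):
    im=arm.get_image(n); cv2.imwrite('pics/'+f,im[:,:,::-1]); return im
def ray(n,u,v,m=None):
    m=m or arm.camera_model(n); K=np.array(m['intrinsics']);P=np.array(m['pose'])
    d=np.linalg.inv(K)@[u,v,1]; d=P[:3,:3]@[d[0],-d[1],-d[2]]
    return P[:3,3],d
def onz(n,u,v,z,m=None):
    o,d=ray(n,u,v,m); return o+d*(z-o[2])/d[2]
def proj(n,p,m=None):
    m=m or arm.camera_model(n); K=np.array(m['intrinsics']);P=np.array(m['pose'])
    c=P[:3,:3].T@(np.array(p)-P[:3,3]); q=K@[c[0],-c[1],-c[2]]; return q[:2]/q[2]
E
python3 - <<'E'
from h import *
np.set_printoptions(precision=3,suppress=True)
print(arm.read_state())
for n in('top','side'):
    m=arm.camera_model(n); print(n,m)
a=snap('top','t0.png');b=snap('side','s0.png')
E
```

```text
{'clock': 0.0, 'joints': array([ 1.593,  0.386,  0.007, -0.   , -1.194, -0.259]), 'joint_vel': array([-0.   ,  0.002, -0.001,  0.   , -0.   , -0.001]), 'joint_efforts': array([  0.   , -39.229,  18.84 ,   4.186,  -0.005,  -0.   ]), 'position': array([146.541, 607.367, 403.638]), 'ee_rot': array([ 0.993, -0.118, -0.   ,  0.001]), 'contact_force': array([ 0.977,  0.197, -1.144]), 'wrist_torque': array([ 0.015, -0.008, -0.027]), 'grasp_force': 0.0, 'gripper_width': 85.4469269966643}
top {'intrinsics': array([[518.116,   0.   , 310.337],
       [  0.   , 518.116, 201.079],
       [  0.   ,   0.   ,   1.   ]]), 'pose': array([[   0.014,    0.992,   -0.126,  433.437],
       [  -1.   ,    0.016,    0.015,  -64.397],
       [   0.017,    0.125,    0.992, 1121.95 ],
       [   0.   ,    0.   ,    0.   ,    1.   ]])}
side {'intrinsics': array([[397.404,   0.   , 314.8  ],
       [  0.   , 397.404, 208.415],
       [  0.   ,   0.   ,   1.   ]]), 'pose': array([[   0.918,    0.23 ,   -0.324,  244.619],
       [  -0.397,    0.535,   -0.745, -807.512],
       [   0.002,    0.813,    0.583,  636.408],
       [   0.   ,    0.   ,    0.   ,    1.   ]])}
```

View pics/t0.png

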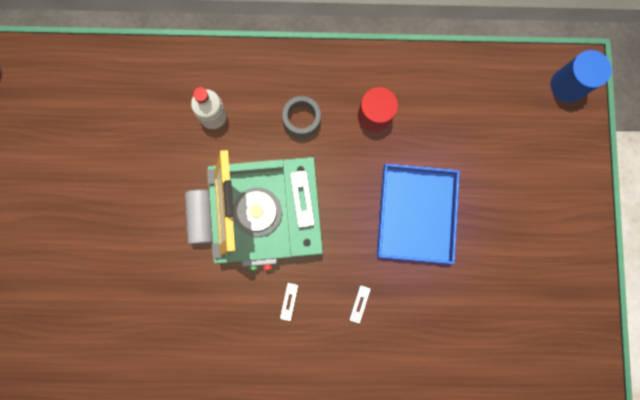

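View pics/s0.png

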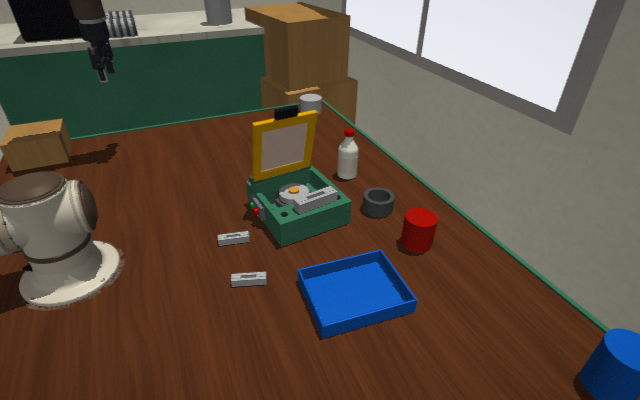

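Top view: the machine is at about (265,210), with its open yellow guard at (225,200) and the tray at (420,215). Side view: guard nearly upright at (285,145). There are three clamp-like pieces in the top view: (303,200) on the ledge, and (289,302) and (360,304) on the bench. The ledge one is the largest and is where the description puts it, so I'll measure it and confirm in a crop.

Run:
```python
from h import *
np.set_printoptions(precision=1,suppress=True)
im=cv2.imread('pics/t0.png');hsv=cv2.cvtColor(im,cv2.COLOR_BGR2HSV)
m=arm.camera_model('top')
def rect(mask,z,name,close=3):
    mask=cv2.morphologyEx(mask,cv2.MORPH_CLOSE,np.ones((close,close)))
    cs,_=cv2.findContours(mask,cv2.RETR_EXTERNAL,cv2.CHAIN_APPROX_NONE)
    for c in cs:
        if cv2.contourArea(c)<150: continue
        W=np.array([onz('top',u,v,z,m)[:2] for u,v in c[:,0]],np.float32)
        (x,y),(w,h),a=cv2.minAreaRect(W)
        print(name,'z',z,'px',c[:,0].mean(0),'ctr',round(x),round(y),'size',round(w,1),round(h,1),'ang',round(a,1))
wh=cv2.inRange(hsv,(0,0,150),(180,60,255))
rect(wh[150:330,:]if 0 else wh,98,'white@98')
rect(wh,15,'white@15')
rect(cv2.inRange(hsv,(100,120,60),(130,255,255)),35,'blue')
g=cv2.inRange(hsv,(60,70,40),(88,255,255)); g[:140]=0;g[290:]=0;g[:,:190]=0;g[:,340:]=0
rect(g,70,'green',5)
rect(cv2.inRange(hsv,(20,150,120),(32,255,255)),150,'yellow')
big=cv2.resize(im[140:330,180:380],None,fx=4,fy=4,interpolation=cv2.INTER_CUBIC)[:600]
cv2.imwrite('pics/c0.png',big[:600,:800])
```

```text
white@98 z 98 px [359.7 303.8] ctr 363 -179 size 23.4 72.4 ang 72.3
white@98 z 98 px [288.7 301.5] ctr 366 -41 size 23.0 73.0 ang 78.9
white@98 z 98 px [259.3 210.7] ctr 545 21 size 99.1 85.4 ang 46.2
white@98 z 98 px [198.9 215.1] ctr 532 141 size 107.4 48.9 ang 5.7
white@98 z 98 px [302.  198.9] ctr 568 -63 size 115.2 35.7 ang 9.3
white@98 z 98 px [631.  261.2] ctr 456 -709 size 49.5 530.9 ang 86.2
white@98 z 98 px [206.  104.3] ctr 758 134 size 52.2 58.3 ang 30.4
white@98 z 98 px [403.5   1.4] ctr 987 -270 size 11.2 556.3 ang 1.3
white@15 z 15 px [359.7 303.8] ctr 357 -188 size 25.3 78.3 ang 72.3
white@15 z 15 px [288.7 301.5] ctr 361 -39 size 24.9 78.9 ang 78.9
white@15 z 15 px [259.3 210.7] ctr 554 28 size 107.1 92.3 ang 46.2
white@15 z 15 px [198.9 215.1] ctr 540 158 size 116.1 52.9 ang 5.7
white@15 z 15 px [302.  198.9] ctr 579 -63 size 124.5 38.6 ang 9.3
white@15 z 15 px [631.  261.2] ctr 458 -762 size 53.6 574.0 ang 86.2
white@15 z 15 px [206.  104.3] ctr 784 150 size 56.5 63.0 ang 30.4
white@15 z 15 px [403.5   1.4] ctr 1032 -287 size 12.1 601.4 ang 1.3
blue z 35 px [418.5 214. ] ctr 549 -310 size 162.3 200.0 ang 85.7
blue z 35 px [581.5  75.7] ctr 861 -672 size 83.5 147.1 ang 30.5
green z 70 px [213.1 214. ] ctr 538 117 size 113.1 8.3 ang 5.9
green z 70 px [276.1 199.2] ctr 550 -9 size 198.4 171.9 ang 5.9
```

View pics/c0.png

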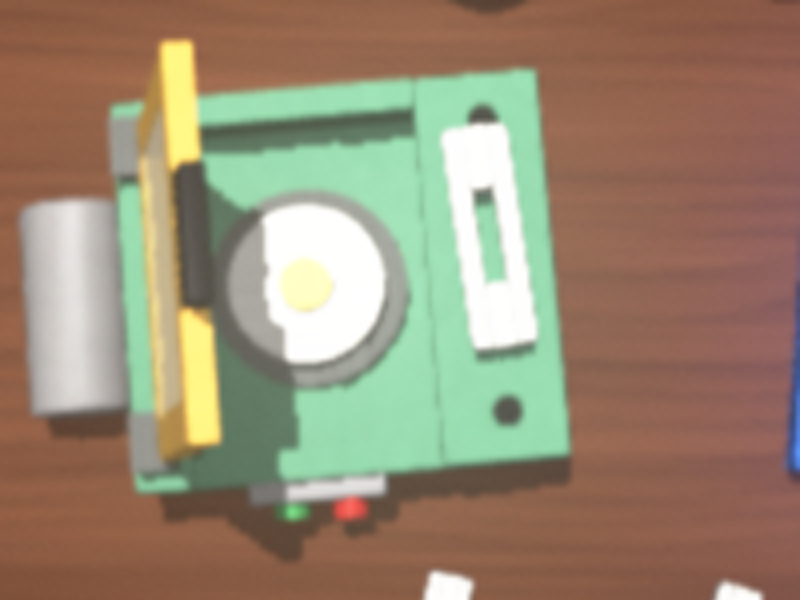

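The crop confirms it: the slotted bar on the ledge at full-image (303,199) measures about 115x36 mm, while the other two are about 75x24 mm. Its centre is about (568,-63) with a yaw of 9.3°. The machine's yaw is 5.9° and its centre about (547,15). The tray is at (549,-310) with a yaw of -4.3°. I'll go up first to clear the guard, then across.

>>> move_arm:
  fingers: [85,85,85,85,85,85,85,85,85,85]
  travel:
    - [0,0,-40]
    - [0,0,-80]
    - [0,0,-120]
    - [30,30,-120]
    - [60,60,-120]
    - [92,90,-120]
    - [124,121,-120]
    - [156,152,-120]
    - [188,184,-120]
    - [220,215,-120]
  dr:
    - [0,0,0]
    - [0,0,0]
    - [0,0,0]
    - [0,0,0]
    - [0,0,0]
    - [0,0,0]
    - [0,0,0]
    - [0,0,0]
    - [0,0,0]
    - [0,0,0]

```text
clock: 1.1
position: [310.4, 345.0, 524.5]
ee_rot: [0.993, -0.118, -0.0, 0.0]
contact_force: [0.4, 0.2, 0.1]
gripper_width: 84.9
grasp_force: 0.0
```

>>> move_arm:
  fingers: [85,85,85,85,85,85,85,85,85,85]
  travel:
    - [34,33,0]
    - [69,67,0]
    - [104,101,0]
    - [139,135,0]
    - [174,169,0]
    - [209,203,0]
    - [244,237,0]
    - [279,271,0]
    - [314,305,0]
    - [346,338,0]
  dr:
    - [0,0,0]
    - [0,0,0]
    - [0,0,0]
    - [0,0,0]
    - [0,0,0]
    - [0,0,0]
    - [0,0,-0.1]
    - [0,0,-0.2]
    - [0,0,-0.3]
    - [0,0,-0.4]

```text
clock: 2.1
position: [567.9, -64.9, 524.1]
ee_rot: [0.997, 0.083, -0.0, -0.0]
contact_force: [0.2, 1.0, 0.3]
gripper_width: 85.1
grasp_force: 0.0
```

```bash
cat >> h.py <<'E'
def to(p,yaw=None):
    "tool-frame shift and z turn to world target"
    s=arm.read_state(); r=R.from_quat(s['ee_rot'])
    t=r.inv().apply(np.array(p)-s['position'])
    x=r.apply([1,0,0]); y=np.arctan2(x[1],x[0])
    print('clock',round(s['clock'],2),'pos',s['position'].round(1),'yaw',round(np.degrees(y),2),'F',np.round(s['contact_force'],1),'w',round(s['gripper_width'],1),'g',round(s['grasp_force'],1),'q',s['joints'].round(2),'-> shift',t.round(1),'turn z',None if yaw is None else round(y-np.radians(yaw),3), 'tilt',r.apply([0,0,1]).round(3))
E
python3 - <<'E'
from h import *
to([568,-63,248],9.3)
n='wrist'; im=snap(n,'w1.png');m=arm.camera_model(n)
hsv=cv2.cvtColor(im,cv2.COLOR_RGB2HSV)
wh=cv2.inRange(hsv,(0,0,150),(180,60,255))
print(proj(n,[568,-63,98],m))
cs,_=cv2.findContours(wh,cv2.RETR_EXTERNAL,cv2.CHAIN_APPROX_NONE)
for c in cs:
    if cv2.contourArea(c)<400: continue
    W=np.array([onz(n,u,v,98,m)[:2] for u,v in c[:,0]],np.float32)
    print(c[:,0].mean(0),cv2.minAreaRect(W))
E
```

```text
clock 2.1 pos [567.9 -64.9 524.1] yaw 9.56 F [0.2 1.  0.3] w 85.1 g 0.0 q [ 0.17  0.24  0.09 -0.   -1.43  1.57] -> shift [  0.7  -1.7 276.1] turn z 0.005 tilt [-0.001  0.    -1.   ]
[312.34983764 168.72198967]
[365.42682927 282.96341463] ((407.7851257324219, -170.50961303710938), (18.868057250976562, 63.60160827636719), 72.29035186767578)
[284.81818182 269.97727273] ((409.61004638671875, -46.523040771484375), (19.14126205444336, 61.63346481323242), 78.6661148071289)
[257.11675127 163.59390863] ((559.8665771484375, 10.105239868164062), (82.31636810302734, 86.9806137084961), 68.97799682617188)
[316.91866029 166.0430622 ] ((571.1537475585938, -68.86773681640625), (109.90496826171875, 32.29180145263672), 8.806230545043945)
[184.44067797 166.53389831] ((544.880126953125, 107.88008880615234), (106.45872497558594, 18.45456314086914), 5.904491901397705)
[336.76893939  27.78409091] ((738.4533081054688, -64.09835815429688), (56.25764083862305, 69.32803344726562), 9.628554344177246)
```

View pics/w1.png

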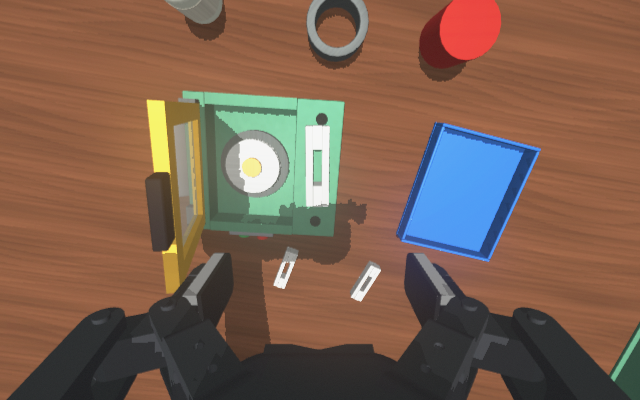

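Wrist view: the clamp is at (317,166) and measures 109.9x32.3 mm, which matches. The fingers straddle it. I'll descend partway and measure again.

>>> move_arm:
  fingers: [85,85,85,85,85,85,85]
  travel:
    - [1,0,40]
    - [2,1,80]
    - [2,1,120]
    - [2,1,160]
    - [2,1,190]
    - [2,1,200]
    - [2,1,200]
  dr:
    - [0,0,0]
    - [0,0,0]
    - [0,0,0]
    - [0,0,0.01]
    - [0,0,0.01]
    - [0,0,0.01]
    - [0,0,0.01]

```text
clock: 2.85
position: [569.1, -63.5, 323.4]
ee_rot: [0.997, 0.077, -0.002, 0.0]
contact_force: [0.3, 0.0, 0.2]
gripper_width: 85.0
grasp_force: 0.0
```

Run:
```python
from h import *
n='wrist'; im=snap(n,'w2.png');m=arm.camera_model(n)
hsv=cv2.cvtColor(im,cv2.COLOR_RGB2HSV)
wh=cv2.inRange(hsv,(0,0,150),(180,60,255))
cs,_=cv2.findContours(wh,cv2.RETR_EXTERNAL,cv2.CHAIN_APPROX_NONE)
for c in cs:
    if cv2.contourArea(c)<400: continue
    W=np.array([onz(n,u,v,98,m)[:2] for u,v in c[:,0]],np.float32)
    print(c[:,0].mean(0),cv2.minAreaRect(W))
to([570,-66,248],9)
```

```text
[203.30407524 207.02821317] ((565.3207397460938, 16.670467376708984), (65.50879669189453, 68.75984954833984), 89.73800659179688)
[315.81663113 199.44989339] ((585.7670288085938, -60.40512466430664), (80.95561981201172, 32.129520416259766), 10.09945011138916)
clock 2.9 pos [569.6 -63.4 325.2] yaw 8.8 F [-0.5  0.1  0.7] w 84.7 g 0.0 q [ 0.17  0.37 -0.23  0.   -0.97  1.55] -> shift [-0.1  2.6 77.2] turn z -0.004 tilt [ 0.    -0.001 -1.   ]
```

View pics/w2.png

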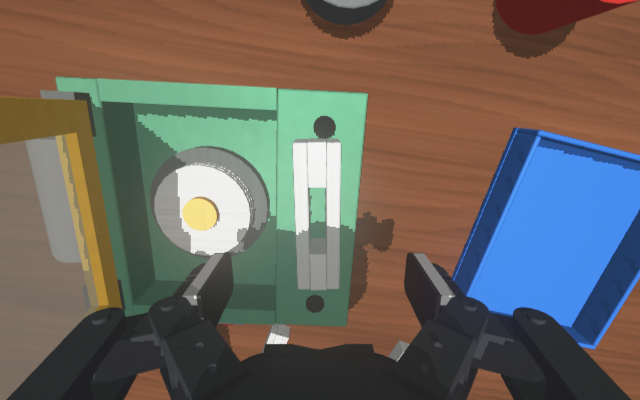

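The clamp fills (293..341, 140..290), partly in shadow. Its centre is about (571,-63), so the jaws are centred on it. Descending and gripping.

>>> move_arm:
  fingers: [85,85,85,70,50,30,15,15,15,15]
  travel:
    - [1,0,25]
    - [1,0,50]
    - [1,0,65]
    - [1,0,74]
    - [1,0,74]
    - [1,0,74]
    - [1,0,74]
    - [1,0,74]
    - [1,0,74]
    - [1,0,74]
  dr:
    - [0,0,0]
    - [0,0,0]
    - [0,0,0]
    - [0,0,0]
    - [0,0,0]
    - [0,0,0]
    - [0,0,0]
    - [0,0,0]
    - [0,0,0]
    - [0,0,0]

```text
clock: 3.9
position: [570.9, -63.1, 252.6]
ee_rot: [0.997, 0.077, 0.002, 0.0]
contact_force: [-0.7, 0.6, 7.0]
gripper_width: 30.7
grasp_force: 61.8
```

Run:
```python
from h import *
to([549,-310,390],-4.3)
```

```text
clock 3.9 pos [570.9 -63.1 252.6] yaw 8.81 F [-0.7  0.6  7. ] w 30.7 g 61.8 q [ 0.17  0.45 -0.31  0.   -0.8   1.55] -> shift [ -59.   240.7 -137.5] turn z 0.229 tilt [ 0.004  0.    -1.   ]
```

Gripped, with width 30.7 mm and 62 N. Lifting, then over to the tray.

>>> move_arm:
  fingers: [15,15,15,15,15,15,15,15,15,15]
  travel:
    - [0,0,-10]
    - [0,0,-30]
    - [0,0,-60]
    - [-3,15,-85]
    - [-10,45,-95]
    - [-18,75,-100]
    - [-27,110,-100]
    - [-36,145,-100]
    - [-45,180,-100]
    - [-53,212,-100]
  dr:
    - [0,0,0]
    - [0,0,0]
    - [0,0,0]
    - [0,0,0.03]
    - [0,0,0.06]
    - [0,0,0.1]
    - [0,0,0.13]
    - [0,0,0.17]
    - [0,0,0.2]
    - [0,0,0.23]

```text
clock: 4.9
position: [549.0, -282.3, 349.4]
ee_rot: [0.999, -0.04, -0.002, -0.001]
contact_force: [0.2, 0.1, -5.5]
gripper_width: 30.6
grasp_force: 60.5
```

Run:
```python
from h import *
to([549,-310,188],-4.3)
n='wrist'; snap(n,'w3.png')
```

```text
clock 4.9 pos [ 549.  -282.3  349.4] yaw -4.53 F [ 0.2  0.1 -5.5] w 30.6 g 60.5 q [-0.21  0.41 -0.09 -0.   -1.07  1.71] -> shift [  2.8  27.9 161.3] turn z -0.004 tilt [-0.003  0.002 -1.   ]
```

View pics/w3.png

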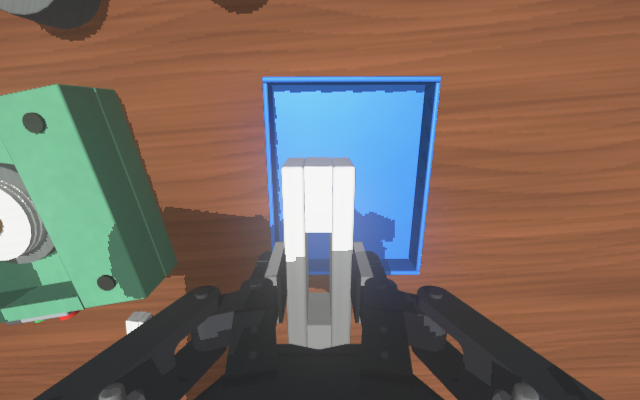

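The clamp is held level at (318,250) and aligned with the tray, whose outline runs (265..440, 78..272). Lowering it.

>>> move_arm:
  fingers: [15,15,15,15,15,15,15,15,15]
  travel:
    - [2,15,10]
    - [3,28,40]
    - [3,28,70]
    - [3,28,100]
    - [3,28,125]
    - [3,28,142]
    - [3,28,152]
    - [3,28,157]
    - [3,28,159]
  dr:
    - [0,0,0]
    - [0,0,0]
    - [0,0,0]
    - [0,0,0]
    - [0,0,0]
    - [0,0,0]
    - [0,0,0]
    - [0,0,0]
    - [0,0,0]

```text
clock: 5.85
position: [551.1, -309.0, 191.4]
ee_rot: [0.999, -0.038, -0.0, -0.0]
contact_force: [0.5, 0.3, -5.1]
gripper_width: 30.2
grasp_force: 60.9
```

>>> move_arm:
  fingers: [15,15,30,36,42,48,50]
  travel:
    - [0,0,1]
    - [0,0,2]
    - [0,0,2]
    - [0,0,1]
    - [0,0,0]
    - [0,0,0]
    - [0,0,0]
  dr:
    - [0,0,0]
    - [0,0,0]
    - [0,0,0]
    - [0,0,0]
    - [0,0,0]
    - [0,0,0]
    - [0,0,0]

```text
clock: 6.55
position: [551.3, -309.2, 192.6]
ee_rot: [0.999, -0.038, 0.001, 0.0]
contact_force: [-0.2, -0.9, -0.8]
gripper_width: 50.2
grasp_force: 0.0
```

>>> move_arm:
  fingers: [50,50,50,50,30,10,0,0,0,0]
  travel:
    - [0,0,-10]
    - [0,0,-35]
    - [0,0,-75]
    - [0,0,-120]
    - [0,0,-165]
    - [0,0,-210]
    - [0,0,-250]
    - [0,0,-290]
    - [0,0,-310]
    - [0,0,-310]
  dr:
    - [0,0,0]
    - [0,0,0]
    - [0,0,0]
    - [0,0,0]
    - [0,0,0]
    - [0,0,0]
    - [0,0,0]
    - [0,0,0]
    - [0,0,0]
    - [0,0,0]

```text
clock: 7.55
position: [550.4, -309.1, 507.2]
ee_rot: [0.999, -0.038, 0.004, 0.002]
contact_force: [0.3, 0.5, -0.5]
gripper_width: -0.1
grasp_force: 0.0
```

Run:
```python
from h import *
a=snap('side','s1.png')[:,:,::-1]
to([535,140,500],5.9)
crop=cv2.resize(a[90:330,220:420],None,fx=2.5,fy=2.5,interpolation=cv2.INTER_CUBIC)
cv2.imwrite('pics/s1c.png',crop)
# guard tab: candidate angles projected into the side view
yaw=np.radians(5.9); C=np.array([547.5,15]); ex=np.array([np.cos(yaw),np.sin(yaw)]);ey=np.array([-ex[1],ex[0]])
def mp(x,y,z): return np.append(C+x*ex+y*ey,z)
for th in np.arange(1.1,1.56,.1):
    for nm,xx,r in(('edgeL',-85,180),('edgeR',85,180),('tab',0,206)):
        q=proj('side',mp(xx,90-r*np.cos(th),79+r*np.sin(th))); print(round(th,2),nm,q.round(1), end=' ')
    print()
print('machine corners',[proj('side',mp(x,y,70)).round() for x,y in((-100,-110),(100,-110),(-100,110))])
```

```text
clock 7.6 pos [ 550.5 -308.9  504.3] yaw -4.4 F [ 0.2  0.1 -0.7] w -0.2 g 0.0 q [-0.26  0.35  0.2   0.   -1.42  1.75] -> shift [ -49.9 -446.4    3.7] turn z -0.18 tilt [ 0.004 -0.001 -1.   ]
1.1 edgeL [259.3 135.5] 1.1 edgeR [323.1 121. ] 1.1 tab [294.3 120.6] 
1.2 edgeL [256.3 130. ] 1.2 edgeR [319.8 115.9] 1.2 tab [290.6 114.5] 
1.3 edgeL [253.3 125. ] 1.3 edgeR [316.5 111.5] 1.3 tab [286.8 109.1] 
1.4 edgeL [250.3 120.8] 1.4 edgeR [313.1 107.6] 1.4 tab [283.1 104.5] 
1.5 edgeL [247.4 117.3] 1.5 edgeR [309.7 104.5] 1.5 tab [279.4 100.8] 
machine corners [array([279., 223.]), array([351., 200.]), array([245., 180.])]
```

View pics/s1c.png

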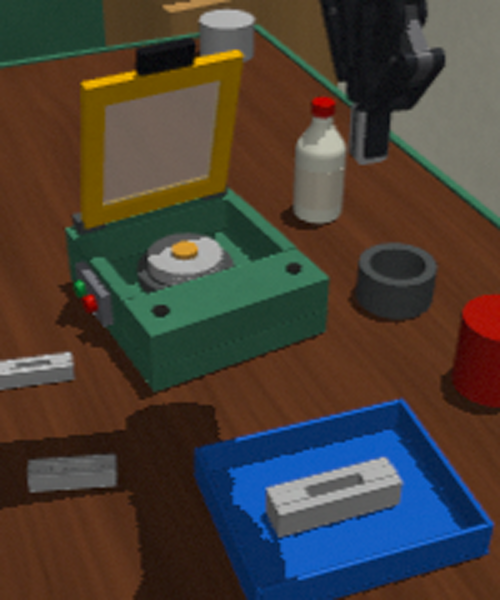

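The side crop shows the clamp lying flat in the tray at crop (335,495). Guard corners at crop (82,88) and (242,55), full-image (253,125) and (317,112), put the guard angle at about 1.3 rad. Next I'll carry the closed fingers over to the guard's outer (+y) side.

>>> move_arm:
  fingers: [0,0,0,0,0,0,0,0,0,0]
  travel:
    - [-3,-25,-15]
    - [-8,-70,-20]
    - [-13,-117,-20]
    - [-18,-164,-20]
    - [-23,-211,-20]
    - [-28,-258,-20]
    - [-33,-305,-20]
    - [-38,-352,-20]
    - [-43,-395,-20]
    - [-48,-432,-20]
  dr:
    - [0,0,0]
    - [0,0,-0.02]
    - [0,0,-0.04]
    - [0,0,-0.06]
    - [0,0,-0.08]
    - [0,0,-0.1]
    - [0,0,-0.12]
    - [0,0,-0.14]
    - [0,0,-0.16]
    - [0,0,-0.18]

```text
clock: 8.6
position: [535.6, 127.5, 520.2]
ee_rot: [0.999, 0.052, -0.001, 0.0]
contact_force: [0.6, -1.1, -0.2]
gripper_width: 0.4
grasp_force: 0.0
```

>>> move_arm:
  fingers: [0,0,0,0,0]
  travel:
    - [0,0,20]
    - [0,0,45]
    - [0,0,70]
    - [0,0,88]
    - [0,0,88]
  dr:
    - [0,0,0]
    - [0,0,0]
    - [0,0,0]
    - [0,0,0]
    - [0,0,0]

```text
clock: 9.1
position: [535.3, 125.1, 429.5]
ee_rot: [0.999, 0.051, -0.004, 0.001]
contact_force: [-0.4, 0.1, -0.8]
gripper_width: -0.2
grasp_force: 0.0
```

```bash
cat >> h.py <<'E'
yaw=np.radians(5.9); C=np.array([547.5,15]); ex=np.array([np.cos(yaw),np.sin(yaw)]);ey=np.array([-ex[1],ex[0]])
def mach():
    p=arm.read_state()['position']; d=p[:2]-C; return np.round([d@ex,d@ey,p[2]-173],1)
E
python3 - <<'E'
from h import *
to([537,115,437],5.9); print('tip in machine',mach())
E
```

```text
clock 9.1 pos [535.3 125.1 429.5] yaw 5.89 F [-0.4  0.1 -0.8] w -0.2 g 0.0 q [ 0.52  0.24 -0.14 -0.   -1.2   1.15] -> shift [ 0.6 10.2 -7.5] turn z -0.0 tilt [-0.009 -0.003 -1.   ]
tip in machine [ -0.8 110.7 256.5]
```

>>> move_arm:
  fingers: [0,0,0,0,0,0,0,0,0,0]
  travel:
    - [0,10,-8]
    - [0,22,-8]
    - [0,32,-8]
    - [0,38,-8]
    - [0,41,-8]
    - [0,43,-8]
    - [0,45,-8]
    - [0,47,-8]
    - [0,49,-8]
    - [0,51,-8]
  dr:
    - [0,0,0]
    - [0,0,0]
    - [0,0,0]
    - [0,0,0]
    - [0,0,0]
    - [0,0,0]
    - [0,0,0]
    - [0,0,0]
    - [0,0,0]
    - [0,0,0]

```text
clock: 10.1
position: [541.5, 75.1, 441.5]
ee_rot: [0.999, 0.052, 0.0, -0.001]
contact_force: [-0.9, 4.7, -1.0]
gripper_width: 0.1
grasp_force: 1.7
```

Run:
```python
from h import *
to([537,115,437],5.9); print('tip in machine',mach())
```

```text
clock 10.1 pos [541.5  75.1 441.5] yaw 5.93 F [-0.9  4.7 -1. ] w 0.1 g 1.7 q [ 0.43  0.23 -0.12 -0.   -1.22  1.24] -> shift [ -0.4 -40.1   4.5] turn z 0.001 tilt [-0.     0.002 -1.   ]
tip in machine [2.000e-01 6.040e+01 2.685e+02]
```

First touch is 4.7 N, against the guard's outer face near the tab. I'll work out the arc for the push.

Run:
```python
import numpy as np
f=lambda t:np.array([-(90-195*np.cos(t)+6*np.sin(t)),-(79+195*np.sin(t)+6*np.cos(t))])
for a,b in((1.29,.89),(.89,.49),(.49,.14),(.14,0)):
    print(a,b,[list((f(t)-f(a)).round().astype(int)) for t in np.linspace(a,b,11)[1:]])
```

```text
1.29 0.89 [[np.int64(8), np.int64(2)], [np.int64(15), np.int64(4)], [np.int64(22), np.int64(7)], [np.int64(29), np.int64(10)], [np.int64(37), np.int64(13)], [np.int64(44), np.int64(17)], [np.int64(50), np.int64(21)], [np.int64(57), np.int64(25)], [np.int64(63), np.int64(29)], [np.int64(70), np.int64(34)]]
0.89 0.49 [[np.int64(6), np.int64(5)], [np.int64(12), np.int64(10)], [np.int64(18), np.int64(15)], [np.int64(23), np.int64(21)], [np.int64(29), np.int64(27)], [np.int64(34), np.int64(33)], [np.int64(38), np.int64(39)], [np.int64(43), np.int64(45)], [np.int64(47), np.int64(52)], [np.int64(51), np.int64(58)]]
0.49 0.14 [[np.int64(3), np.int64(6)], [np.int64(6), np.int64(12)], [np.int64(9), np.int64(18)], [np.int64(12), np.int64(25)], [np.int64(14), np.int64(31)], [np.int64(17), np.int64(37)], [np.int64(18), np.int64(44)], [np.int64(20), np.int64(51)], [np.int64(22), np.int64(57)], [np.int64(23), np.int64(64)]]
0.14 0 [[np.int64(0), np.int64(3)], [np.int64(1), np.int64(5)], [np.int64(1), np.int64(8)], [np.int64(2), np.int64(11)], [np.int64(2), np.int64(14)], [np.int64(2), np.int64(16)], [np.int64(2), np.int64(19)], [np.int64(3), np.int64(22)], [np.int64(3), np.int64(24)], [np.int64(3), np.int64(27)]]
```

>>> move_arm:
  fingers: [0,0,0,0,0,0,0,0,0,0]
  travel:
    - [0,8,2]
    - [0,15,4]
    - [0,22,7]
    - [0,29,10]
    - [0,37,13]
    - [0,44,17]
    - [0,50,21]
    - [0,57,25]
    - [0,63,29]
    - [0,70,34]
  dr:
    - [0,0,0]
    - [0,0,0]
    - [0,0,0]
    - [0,0,0]
    - [0,0,0]
    - [0,0,0]
    - [0,0,0]
    - [0,0,0]
    - [0,0,0]
    - [0,0,0]

```text
clock: 11.1
position: [548.9, 4.4, 407.6]
ee_rot: [0.999, 0.052, 0.0, 0.0]
contact_force: [0.4, 1.8, 3.2]
gripper_width: -0.2
grasp_force: 1.6
```

Run:
```python
from h import *
to([537,115,437],5.9); print('tip in machine',mach())
```

```text
clock 11.1 pos [548.9   4.4 407.6] yaw 5.92 F [0.4 1.8 3.2] w -0.2 g 1.6 q [ 0.3   0.25 -0.18  0.   -1.14  1.37] -> shift [  -0.5 -111.2  -29.4] turn z 0.0 tilt [ 0.001 -0.    -1.   ]
tip in machine [  0.4 -10.7 234.6]
```

Contact is steady at about 3.7 N and following the arc (θ≈0.89).

>>> move_arm:
  fingers: [0,0,0,0,0,0,0,0,0,0]
  travel:
    - [0,6,5]
    - [0,12,10]
    - [0,18,15]
    - [0,23,21]
    - [0,29,27]
    - [0,34,33]
    - [0,38,39]
    - [0,43,45]
    - [0,47,52]
    - [0,51,58]
  dr:
    - [0,0,0]
    - [0,0,0]
    - [0,0,0]
    - [0,0,0]
    - [0,0,0]
    - [0,0,0]
    - [0,0,0]
    - [0,0,0]
    - [0,0,0]
    - [0,0,0]

```text
clock: 12.1
position: [554.0, -46.1, 349.0]
ee_rot: [0.999, 0.052, -0.0, 0.0]
contact_force: [-0.9, 0.7, 2.9]
gripper_width: -0.4
grasp_force: 1.3
```

>>> move_arm:
  fingers: [0,0,0,0,0,0,0,0,0,0]
  travel:
    - [0,3,6]
    - [0,6,12]
    - [0,9,18]
    - [0,12,25]
    - [0,14,31]
    - [0,17,37]
    - [0,18,43]
    - [0,20,48]
    - [0,21,52]
    - [0,22,56]
  dr:
    - [0,0,0]
    - [0,0,0]
    - [0,0,0]
    - [0,0,0]
    - [0,0,0]
    - [0,0,0]
    - [0,0,0]
    - [0,0,0]
    - [0,0,0]
    - [0,0,0]

```text
clock: 13.1
position: [556.2, -67.5, 293.3]
ee_rot: [0.999, 0.052, -0.0, -0.0]
contact_force: [0.6, 0.7, 2.2]
gripper_width: -0.0
grasp_force: 1.1
```

Run:
```python
from h import *
to([537,115,437],5.9); print('tip in machine',mach())
```

```text
clock 13.1 pos [556.2 -67.5 293.3] yaw 5.91 F [0.6 0.7 2.2] w -0.0 g 1.1 q [ 0.17  0.38 -0.3  -0.   -0.89  1.51] -> shift [  -0.4 -183.6 -143.7] turn z 0.0 tilt [-0.  0. -1.]
tip in machine [  0.2 -83.  120.3]
```

About 35 mm is left. Slowing down.

>>> move_arm:
  fingers: [0,0,0,0,0,0,0,0,0,0]
  travel:
    - [0,1,4]
    - [0,2,8]
    - [0,2,12]
    - [0,3,15]
    - [0,3,18]
    - [0,3,21]
    - [0,4,23]
    - [0,4,25]
    - [0,4,27]
    - [0,4,28]
  dr:
    - [0,0,0]
    - [0,0,0]
    - [0,0,0]
    - [0,0,0]
    - [0,0,0]
    - [0,0,0]
    - [0,0,0]
    - [0,0,0]
    - [0,0,0]
    - [0,0,0]

```text
clock: 14.1
position: [556.7, -71.8, 265.6]
ee_rot: [0.999, 0.052, -0.0, 0.0]
contact_force: [-0.2, -1.7, 2.4]
gripper_width: 0.1
grasp_force: 1.1
```

>>> move_arm:
  fingers: [0,0,0,0,0,0,0,0]
  travel:
    - [0,0,0.5]
    - [0,0,1]
    - [0,0,1.5]
    - [0,0,2]
    - [0,0,2.5]
    - [0,0,3]
    - [0,0,3.5]
    - [0,0,4]
  dr:
    - [0,0,0]
    - [0,0,0]
    - [0,0,0]
    - [0,0,0]
    - [0,0,0]
    - [0,0,0]
    - [0,0,0]
    - [0,0,0]

```text
clock: 14.9
position: [556.7, -71.6, 261.7]
ee_rot: [0.999, 0.052, 0.0, 0.0]
contact_force: [0.8, -1.8, 2.3]
gripper_width: 0.2
grasp_force: 1.1
```

Still free-moving at 2.3 N, with the tip at z≈88.7. Continuing in half-millimetre steps until the force rises.

>>> move_arm:
  fingers: [0,0,0,0,0]
  travel:
    - [0,0,0.5]
    - [0,0,1]
    - [0,0,1.5]
    - [0,0,2]
    - [0,0,2]
  dr:
    - [0,0,0]
    - [0,0,0]
    - [0,0,0]
    - [0,0,0]
    - [0,0,0]

```text
clock: 15.4
position: [556.7, -71.6, 259.6]
ee_rot: [0.999, 0.052, 0.0, -0.0]
contact_force: [1.1, -1.7, 2.4]
gripper_width: 0.0
grasp_force: 0.9
```

>>> move_arm:
  fingers: [0,0,0,0]
  travel:
    - [0,0,0.5]
    - [0,0,1]
    - [0,0,1]
    - [0,0,1]
  dr:
    - [0,0,0]
    - [0,0,0]
    - [0,0,0]
    - [0,0,0]

```text
clock: 15.8
position: [556.7, -71.5, 258.6]
ee_rot: [0.999, 0.052, -0.0, -0.0]
contact_force: [0.3, -1.0, 2.1]
gripper_width: -0.1
grasp_force: 0.8
```

>>> move_arm:
  fingers: [0,0,0,0]
  travel:
    - [0,0,0.4]
    - [0,0,0.8]
    - [0,0,0.8]
    - [0,0,0.8]
  dr:
    - [0,0,0]
    - [0,0,0]
    - [0,0,0]
    - [0,0,0]

```text
clock: 16.2
position: [556.6, -71.5, 258.5]
ee_rot: [0.999, 0.052, 0.0, 0.0]
contact_force: [-1.4, 0.4, 4.9]
gripper_width: 0.1
grasp_force: 2.7
```

>>> move_arm:
  fingers: [0,0,0,0]
  travel:
    - [0,0,0.4]
    - [0,0,0.8]
    - [0,0,0.8]
    - [0,0,0.8]
  dr:
    - [0,0,0]
    - [0,0,0]
    - [0,0,0]
    - [0,0,0]

```text
clock: 16.6
position: [556.7, -71.5, 258.5]
ee_rot: [0.999, 0.052, 0.0, 0.0]
contact_force: [-2.1, 0.4, 8.6]
gripper_width: -0.1
grasp_force: 4.6
```

z has stopped at 258.5 (tip 85.5, expected 85) and the force is rising, so the guard is on its stops. Backing off upward and checking.

>>> move_arm:
  fingers: [0,0,0,0,0,0,0,0,0]
  travel:
    - [0,0,-1]
    - [0,0,-3]
    - [0,0,-10]
    - [0,0,-30]
    - [0,0,-65]
    - [0,0,-105]
    - [0,0,-145]
    - [0,0,-170]
    - [0,0,-170]
  dr:
    - [0,0,0]
    - [0,0,0]
    - [0,0,0]
    - [0,0,0]
    - [0,0,0]
    - [0,0,0]
    - [0,0,0]
    - [0,0,0]
    - [0,0,0]

```text
clock: 17.5
position: [557.1, -71.6, 432.0]
ee_rot: [0.999, 0.052, 0.005, 0.0]
contact_force: [0.4, 1.0, 0.9]
gripper_width: -0.3
grasp_force: 0.0
```

Run:
```python
from h import *
to([537,115,437],5.9)
a=snap('side','s2.png')[:,:,::-1]
def mp(x,y,z): return np.append(C+x*ex+y*ey,z)
print('expected top edge corners in crop',[((proj('side',mp(x,-90,85))-[220,90])*2.5).round() for x in(-85,85)])
cv2.imwrite('pics/s2c.png',cv2.resize(a[90:330,220:420],None,fx=2.5,fy=2.5,interpolation=cv2.INTER_CUBIC))
```

```text
clock 17.5 pos [557.1 -71.6 432. ] yaw 5.95 F [0.4 1.  0.9] w -0.3 g 0.0 q [ 0.16  0.26 -0.11  0.   -1.2   1.51] -> shift [  -0.6 -187.7   -5.1] turn z 0.001 tilt [ 0.009  0.    -1.   ]
expected top edge corners in crop [array([152., 304.]), array([305., 256.])]
```

View pics/s2c.png

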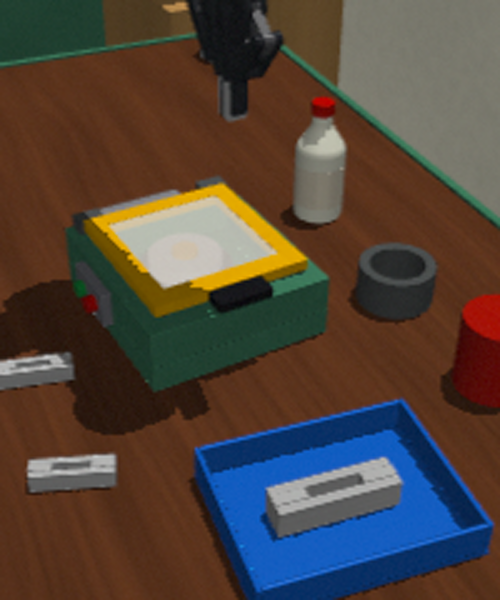

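The guard is down and level, with corners at crop (152,303) and (307,260) against an expected (152,304) and (305,256). The clamp lies in the tray at (335,495), and the bystanders haven't moved. Handing in.

```bash
python3 -c "
from bench import arm
print(arm.job_done())"
```

```text
the job is handed in; nothing more can be done
None
```

The job is handed in at 17.5 s: the clamp lies flat in the blue tray and the guard was lowered gently onto its stops (about 9 N at most in the readings), with the rings, oil bottle and tin left where they were.

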